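Free the angle bracket from its clamping fixture

ROBOT

A 6-joint arm with a two-finger parallel gripper is mounted at the origin on the work surface. World frame = base frame: x ahead of the robot, y to its left, z up, the work surface at z = 0. Lengths are in mm, angles in degrees, forces in N, time in s.
With the tool pointing down it reaches from about 300 to 850 mm from the base axis. Payload 4.2 kg.
Tool frame: the origin (TCP) lies on the centre line of the jaws, within the pads' length; the fingertips stand 14 mm ahead of it and the grasp point (between the pads) lies 5 mm behind it (env.finger_overhang is the z of the fingertips in the tool frame, in mm); z points along the fingers, y is the line along which they close (so a half turn about z gives the same grasp; the last joint's range is limited). The gripper opens to 91 mm and grips with 3 to 60 N. Pads are 32 mm wide; open, the fingers measure 118 mm over their backs; the gripper's body (76 mm by 178 mm) begins 60 mm behind the grasp point.
Start: joints at [66.062, 18.312, 89.639, -0, 72.044, -1.146], TCP at [222.755, 530.119, 189.776] pointing down, gripper open.
Joint ranges: [-177.97, 177.97], [-48.28, 115.42], [12.27, 149.76], [-77.06, 257.06], [2.81, 150.46], [-146.56, 146.56]. Speed limits (degrees/s): [147.25, 147.25, 180, 180, 180, 180].

INTERFACE

Orientations are given as [roll, pitch, yaw] about the fixed x, y, z axes, in that order (R = Rz(yaw) Ry(pitch) Rx(roll)).
In Python, from workcell import sensors, viewer, env gives the robot as it stands. The module is installed in compiled form; this text tells all that it offers.
- The arm moves only by the tool step_arm, never from a script. Its argument "plan" is one flat list of numbers, 6 for each row, row after row: the shift along the tool's x, y, z in cm, then the turn, a rotation vector about the tool's x, y, z in rad. In form: [x, y, z, wx, wy, wz, x, y, z, wx, wy, wz, ...]. A call has 1 to 5 rows; each row shifts and turns the commanded pose from where the row before left it, along the tool's axes as they then stand; what a row does not reach is not made up. A row lasts 1/12 s, in which the tool goes at most 41.7 mm and 7.16 degrees, less where a joint would pass 70% of its speed; a pose out of reach is approached as far as the arm can. A call is refused whole if a number of a shift passes 4.17 or a number of a turn 0.125, either way. A call with a gripper value outside its range is refused whole. "hand" is the finger opening in cm, from 0 to 9.12, set as the call begins (left out, the last holds). The fingers move at their own pace and stop on an object; "newtons" is the grip in N (left out, the last holds). Time passes only in rows, so rows that do not move let the fingers close. It gives the time, the measured TCP pose, the force, the opening and the grip force at its end, in the units of the state.
- sensors.state(): the state, without advancing time (a new reading comes with each control period).
- viewer.grab_frame(name): name is "scene" or "top"; returns a dict with "img" (384x512x3 uint8, red, green, blue), "fx", "fy", "cx", "cy" (pixels), "k1" (the pictures are not rectified: a ray, as slopes to the right and down, at radius r is drawn at 1 + k1 r^2 times it, then the intrinsics apply), "position" and "attitude" of the camera in the world. Camera axes: x right, y down, z forward; pixel columns grow to the right and rows downward; lengths in mm; the calibration is good to about 2 mm. A picture is of the moment at which its call begins. There is no depth.
- env.job_done(): hands the job in; it is judged then, once.
Trained networks look in a picture, given as the dict that the camera call returned (one of the last four; its "shot" number tells which), for a name from the list of things; names that differ only in an ending like _2 or _b are one class to them, and where a whole thing is asked for, a point or a joint stands for the part that bears it (a point fixed in the world has none). Each returns a list of dicts, best first, with "score" (0 to 1); they miss things now and then, are a little off and sometimes report something else, mostly with a low value. They report only what shows in the picture. A call takes as long as a camera call.
- viewer.boxes_of(name, picture): "location" ([column, row] in pixels, amid what is visible of it).
- viewer.pinpoint(name, picture): "location" ([column, row] in pixels: a listed point, or the origin of a listed thing).
The state is a dict: "time_s": time; "qpos": joint angles; "qvel": joint speeds; "effort": joint torques, N m; "ee_pos": TCP position; "ee_rot": TCP orientation; "force": force on the tool from outside, world axes, zero at the start; "torque": the same for the moment, N m; "gripper_width": finger opening in mm; "gripper_force": force on a finger pad.
Only numpy, scipy, OpenCV 4.12 (cv2) and the standard library are available. Lean on these libraries where they do the work, as an engineer would, in place of code of your own. Each camera call takes 0.05 s, during which the arm holds its last target. There are 200 camera calls.

TASK

Two sample parts are clamped in fixtures on the engineer's desk. Flip up the clamp arm that holds the angle bracket until it has gone past upright and stays open by itself, then lift the bracket out and set it down (not drop it) standing on its flat leg in the grey tray. Leave the clamp on the gear closed.

Things in the scene. Friction and masses are not known exactly. Their poses are not given: they have to be found in the camera images.
- clamp_knob (a point): Centre of the 28 mm black ball knob ending the steel clamp arm over the bracket; 48 mm up when shut. Hinge 150 mm off along the point's +x (away from the robot when shut), pin along its y (level). The arm (14 mm wide) swings up and over, away from the robot. Its z tilts with the arm: 0 shut, 90 deg upright, stop 115. No latch: its weight (1.5 N at knob) shuts it, or past 100 deg holds it open.
- bracket: Aluminium L, 0.18 kg. Origin: centre of the flat leg's underside, z up. Flat leg 60 x 60 x 10 mm; upright leg on its +y edge: 60 mm long (x), y +20 to +30 mm, top 60 mm above the underside. Underside 12 mm above the desk in a nest with 6 mm lips, 2 mm play, x along the clamp arm. The clamp foot presses the flat leg near its centre. Clamp open: upright leg free on both faces, lifts straight up.
- tray: Open grey plastic tray, 180 (x) x 160 (y) x 22 mm high outside, walls and floor 4 mm thick, fixed to the desk. Origin: centre of its underside.
- other_knob (a point): Centre of the same knob on the second, like fixture, whose arm clamps a flat steel gear 60 mm across and 10 mm thick. Axes as for the first knob: z up when shut.

How it is judged:
By the outcome, as a careful person would: the job done as asked, in the order asked, and still so for the second after the job is handed in, with the robot touching nothing.
It also fails if it takes over 58 s, if anything falls off the work surface, if the arm or the gripper's body presses on something with over 40 N, if the wrist force passes 120 N, or if a joint passes its speed limit or range.

## Working session

There is one attempt and no reset: what is moved stays moved. The work goes in short steps, Python scripts to look and compute and a tool call to move; the robot and the scene stay as the last step left them, time stands still between calls to the robot, and variables do not carry over. Pictures are saved under pics/ and viewed, at most 10 in all, crops included, and the job is handed in when it is done.

Besides the shell and the picture viewer there is one more tool, called after ">>>" as name(argument=value, ...) on one line, values as JSON. step_arm: Moves the arm, as the interface text tells. Its arguments: {"type":"object","properties":{"plan":{"type":"array","items":{"type":"number"}},"hand":{"type":"number"},"newtons":{"type":"number"}},"required":["plan"]}

```bash
mkdir -p pics
cat > h.py <<'E'
import numpy as np, cv2
from scipy.spatial.transform import Rotation as R
from workcell import sensors, viewer, env
def rot(a):
    a=np.array(a,float)
    if a.shape==(3,3): return a
    return R.from_euler('xyz',a,degrees=True).as_matrix()
def ray(f,px):
    K=np.array([[f['fx'],0,f['cx']],[0,f['fy'],f['cy']],[0,0,1.]])
    p=cv2.undistortPoints(np.array([[px]],float),K,np.array([f['k1'],0,0,0.]))[0,0]
    return np.array(f['position'],float), rot(f['attitude'])@np.array([p[0],p[1],1.])
def at(f,px,z):
    o,d=ray(f,px); return o+d*(z-o[2])/d[2]
def proj(f,P):
    c=rot(f['attitude']).T@(np.array(P,float)-f['position']); s=c[:2]/c[2]; s=s*(1+f['k1']*(s@s))
    return np.array([f['fx']*s[0]+f['cx'],f['fy']*s[1]+f['cy']])
def tri(a,pa,b,pb):
    o1,d1=ray(a,pa);o2,d2=ray(b,pb)
    s=np.linalg.lstsq(np.c_[d1,-d2],o2-o1,rcond=None)[0]
    x,y=o1+d1*s[0],o2+d2*s[1]; return (x+y)/2,np.linalg.norm(x-y)
E
python3 - <<'E'
from h import *
np.set_printoptions(precision=1,suppress=True)
fs={n:viewer.grab_frame(n) for n in('scene','top')}
for n,f in fs.items():
    cv2.imwrite(f'pics/{n}0.png',f['img'][...,::-1]); print(n,f['position'],f['attitude'],f['fx'],f['k1'])
    for t,z in(('clamp_knob',48),('bracket',12),('tray',0),('other_knob',48)):
        for r in viewer.pinpoint(t,f)[:3]: print(t,np.array(r['location']),round(r['score'],2),at(f,r['location'],z), {k:v for k,v in r.items() if k not in('location','score')})
s=sensors.state();print(s['ee_pos'],s['ee_rot'],s['time_s'])
E
```

```text
scene [742.7 325.6 648.3] [-145.2   -0.2  139.5] 364.8417915883324 -0.06075422118718804
clamp_knob [189.3 121.6] 0.58 [ 467.2 -214.7   48. ] {}
bracket [172.9 152.1] 0.67 [ 533.9 -192.4   12. ] {}
tray [213.7 212.7] 0.69 [555.5 -12.    0. ] {}
other_knob [338.2 263.3] 0.68 [465.7 236.1  48. ] {}
top [398.   13.4 986.1] [-175.4   -1.7  -89.2] 433.99402651257765 -0.126669314803569
clamp_knob [346.3 204.7] 0.74 [ 452.1 -224.    48. ] {}
bracket [330.1 173.9] 0.61 [ 524.  -195.8   12. ] {}
tray [249.9 157.6] 0.59 [559.9 -12.3   0. ] {}
other_knob [132.7 194.1] 0.58 [467.8 242.4  48. ] {}
[222.7 530.1 189.8] [180.   -0.  157.2] 0.5
```

View pics/scene0.png

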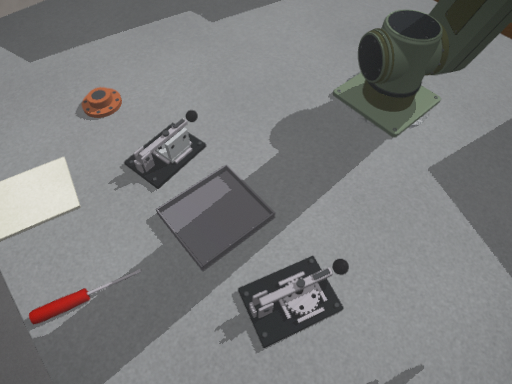

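View pics/top0.png

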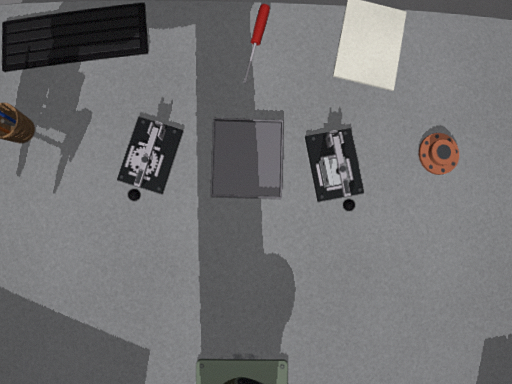

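The scene picture shows the bracket clamp, with its knob at (191,116) and hinge at about (143,158). The gear clamp's knob is at (341,267) and the tray at (214,215). The top picture shows the bracket knob at (349,205), its hinge near (336,135), and the tray at (248,158). I'll zoom in on the bracket fixture.

Run:
```python
import cv2,numpy as np
a=cv2.imread('pics/scene0.png')[95:195,115:215];b=cv2.imread('pics/top0.png')[115:215,290:390]
cv2.imwrite('pics/z0.png',np.hstack([cv2.resize(i,(400,400),interpolation=cv2.INTER_CUBIC) for i in(a,b)]))
```

```text
(no output)
```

View pics/z0.png

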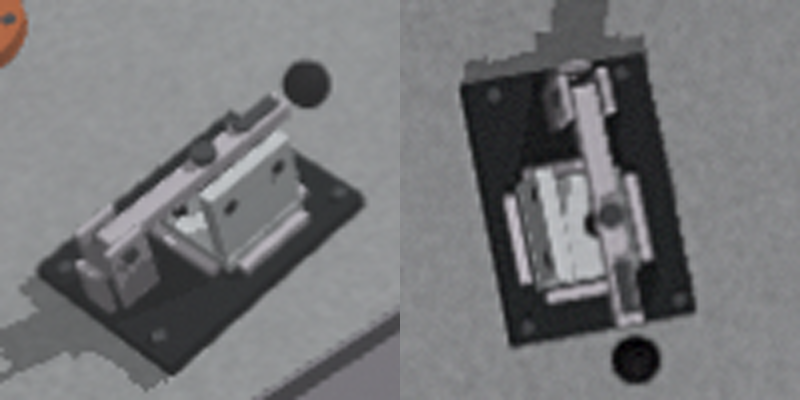

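The zoom shows the knob at scene (191.8,116.0) and top (348.8,205.0). The plate corners and hinge are clear, and the upright leg is on the arm's left (+y) side. I'll fit the pose next.

Run:
```python
from h import *
np.set_printoptions(precision=1,suppress=True)
fs={n:viewer.grab_frame(n) for n in('scene','top')}
s,t=fs['scene'],fs['top']
k,e=tri(s,(191.75,116),t,(348.75,205)); print('knob',k,e, at(s,(191.75,116),48),at(t,(348.75,205),48))
c=lambda p,o:(p[0]/4+o[0],p[1]/4+o[1])
T=[at(t,c(p,(190,115)),6) for p in((462,85),(643,55),(693,312),(512,347))]; print('plate',np.array(T))
S=[at(s,c(p,(115,95)),6) for p in((40,270),(172,373),(363,205),(232,112))]; print(np.array(S))
for Q in (T[0]-T[3],T[1]-T[2],S[0]-S[3],S[1]-S[2]): print(np.degrees(np.arctan2(Q[1],Q[0])),np.linalg.norm(Q))
yaw=np.radians(10.)
for yd in(8,11,14):
  y=np.radians(yd); h=k+[150*np.cos(y),150*np.sin(y),0]; h[2]=48
  for n,f,o,dx in(('s',s,(115,95),0),('t',t,(290,115),400)):
    q=(proj(f,h)-o)*4; print(yd,n,q+[dx,0])
# tray corners check + gear knob
for f in fs.values():
  for nm in('tray','other_knob'):
    r=viewer.pinpoint(nm,f); print(nm,[at(f,x['location'],0 if nm=='tray' else 48) for x in r[:1]])
```

```text
knob [ 451.2 -230.1   44. ] 1.402523422280681 [ 452.6 -225.9   48. ] [ 451.5 -229.5   48. ]
plate [[ 611.4 -139.9    6. ]
 [ 632.  -246.6    6. ]
 [ 482.  -274.6    6. ]
 [ 460.3 -169.     6. ]]
[[ 631.2 -242.4    6. ]
 [ 611.6 -133.9    6. ]
 [ 464.2 -162.5    6. ]
 [ 480.9 -274.6    6. ]]
10.876329515249596 153.8499769534671
10.580375190062856 152.5925072387331
12.111061809819185 153.72947351081132
10.964635834169817 150.15638052394164
8 s [100.  228.5]
8 t [597.2  92.9]
11 s [109.5 235.8]
11 t [583.5  94.9]
14 s [119.6 242.7]
14 t [569.9  97.5]
tray [array([554.1,  -7.4,   0. ])]
other_knob [array([468.3, 232.8,  48. ])]
tray [array([551.3, -11.5,   0. ])]
other_knob [array([468.9, 242.7,  48. ])]
```

Knob estimate is (452,-228,48) with fixture yaw about 11°, so the hinge is at (599,-199,48). Plan: grip the ball along the pin axis so it can turn between the pads, then follow the arc. First I'll travel above the knob.

>>> step_arm(plan=[-2.53,-3.05,0,0,0,0,-2.53,-3.05,0,0,0,0,-2.53,-3.05,0,0,0,0,-2.53,-3.05,0,0,0,0,-2.53,-3.05,0,0,0,0], hand=7)

```text
time_s: 1.22
ee_pos: [280.4, 338.8, 189.8]
ee_rot: [180.0, 0.0, 157.3]
force: [0.7, 0.4, -0.8]
gripper_width: 70.5
gripper_force: 0.0
```

>>> step_arm(plan=[-2.53,-3.05,0,0,0,0,-2.53,-3.05,0,0,0,0,-2.53,-3.05,0,0,0,0,-2.53,-3.05,0,0,0,0,-2.53,-3.05,0,0,0,0])

```text
time_s: 1.63
ee_pos: [338.0, 149.2, 190.1]
ee_rot: [179.9, 0.1, 157.2]
force: [1.1, 0.8, 0.4]
gripper_width: 70.6
gripper_force: 0.0
```

>>> step_arm(plan=[-2.53,-3.05,0,0,0,0,-2.53,-3.05,0,0,0,0,-2.53,-3.05,0,0,0,0,-2.53,-3.05,0,0,0,0,-2.53,-3.05,0,0,0,0])

```text
time_s: 2.05
ee_pos: [395.6, -40.7, 190.1]
ee_rot: [180.0, 0.1, 157.2]
force: [0.8, 0.5, -0.8]
gripper_width: 70.4
gripper_force: 0.0
```

>>> step_arm(plan=[-2.53,-3.05,0,0,0,0,-2.53,-3.05,0,0,0,0,-2.53,-3.05,0,0,0,0,-2.53,-3.05,0,0,0,0,-2.53,-3.05,0,0,0,0])

```text
time_s: 2.47
ee_pos: [453.1, -230.4, 189.9]
ee_rot: [180.0, 0.0, 157.2]
force: [1.0, 0.5, -0.0]
gripper_width: 70.3
gripper_force: 0.0
```

>>> step_arm(plan=[0,0,0,0,0,0.1215,0,0,0,0,0,0.1215,0,0,0,0,0,0.1215,0,0,0,0,0,0.1215,0,0,0,0,0,0.1215])

```text
time_s: 2.88
ee_pos: [452.9, -228.5, 189.7]
ee_rot: [180.0, -0.0, 122.0]
force: [0.1, -0.4, 0.2]
gripper_width: 69.9
gripper_force: 0.0
```

>>> step_arm(plan=[0,0,0,0,0,0.1215,0,0,0,0,0,0.1215,0,0,0,0,0,0.1215,0,0,0,0,0,0.1215,0,0,0,0,0,0.1215])

```text
time_s: 3.3
ee_pos: [452.9, -228.3, 189.8]
ee_rot: [180.0, -0.0, 87.2]
force: [0.6, 0.1, 0.4]
gripper_width: 69.8
gripper_force: 0.0
```

>>> step_arm(plan=[0,0,0,0,0,0.1215,0,0,0,0,0,0.1215,0,0,0,0,0,0.1215,0,0,0,0,0,0.1215,0,0,0,0,0,0.1215])

```text
time_s: 3.72
ee_pos: [452.9, -228.3, 189.8]
ee_rot: [180.0, -0.0, 52.4]
force: [-0.0, -0.2, 0.4]
gripper_width: 69.9
gripper_force: 0.0
```

>>> step_arm(plan=[0,0,0,0,0,0.1215,0,0,0,0,0,0.1215,0,0,0,0,0,0.1215,0,0,0,0,0,0.1215,0,0,0,0,0,0.1215])

```text
time_s: 4.13
ee_pos: [452.9, -228.3, 189.8]
ee_rot: [-180.0, -0.0, 17.6]
force: [0.4, 0.2, -1.2]
gripper_width: 70.4
gripper_force: 0.0
```

>>> step_arm(plan=[0,0,0,0,0,0.1215])

```text
time_s: 4.22
ee_pos: [453.0, -228.3, 189.8]
ee_rot: [180.0, -0.0, 10.7]
force: [-0.3, 0.0, 0.1]
gripper_width: 69.7
gripper_force: 0.0
```

>>> step_arm(plan=[0,0,3,0,0,0,0,0,3,0,0,0,0,0,3,0,0,0,0,0,1.9,0,0,0,0,0,0,0,0,0])

```text
time_s: 4.63
ee_pos: [449.9, -226.7, 77.0]
ee_rot: [-179.7, 0.4, 11.0]
force: [-0.5, 1.2, -0.6]
gripper_width: 70.1
gripper_force: 0.0
```

Run:
```python
from h import *
fs=[viewer.grab_frame(n) for n in('scene','top')]
P=np.array(sensors.state()['ee_pos']);print(P)
ims=[]
for f,r in zip(fs,((95,115),(115,290))):
    print(proj(f,P),proj(f,[P[0],P[1],48]),[ (x['location'],x['score']) for x in viewer.pinpoint('clamp_knob',f)[:2]])
    ims.append(cv2.resize(f['img'][r[0]-20:r[0]+100,r[1]-10:r[1]+110,::-1],(400,400),interpolation=cv2.INTER_CUBIC))
cv2.imwrite('pics/z1.png',np.hstack(ims))
```

```text
[ 453.05694626 -228.32421879   80.85155779]
[189.04950882 104.93541034] [190.9815118  115.51032782] [([192.0, 119.1], 0.55)]
[352.12421242 203.41816118] [348.21539754 204.27069267] [([332.1, 173.8], 0.54)]
```

View pics/z1.png

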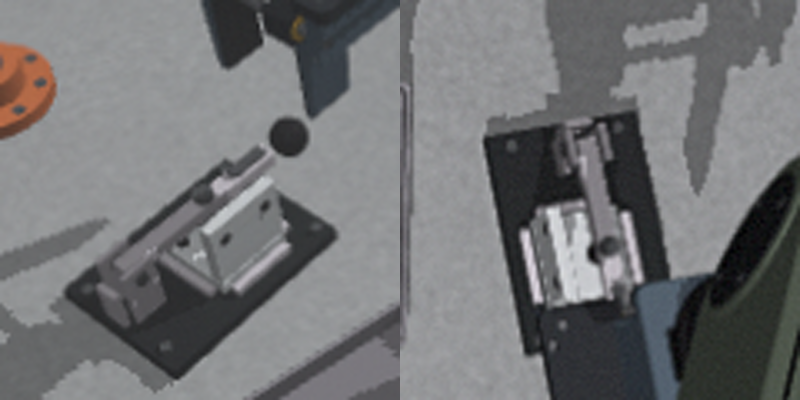

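The close view shows the knob at scene pixel (191.4,115.8), against a predicted (191.0,115.5). The fingers straddle it, so I'll descend and close gently.

>>> step_arm(plan=[0,0,2,0,0,0,0,0,1.3,0,0,0,0,0,0.5,0,0,0,0,0,0,0,0,0])

```text
time_s: 5.17
ee_pos: [453.1, -228.3, 43.0]
ee_rot: [-180.0, -0.0, 11.0]
force: [0.0, -0.1, 1.2]
gripper_width: 69.8
gripper_force: 0.0
```

>>> step_arm(plan=[0,0,0,0,0,0,0,0,0,0,0,0,0,0,0,0,0,0,0,0,0,0,0,0,0,0,0,0,0,0], hand=2, newtons=8)

```text
time_s: 5.58
ee_pos: [453.2, -228.4, 43.2]
ee_rot: [180.0, -0.0, 11.0]
force: [0.5, -0.2, 0.3]
gripper_width: 39.6
gripper_force: 0.0
```

>>> step_arm(plan=[0,0,0,0,0,0,0,0,0,0,0,0,0,0,0,0,0,0])

```text
time_s: 5.83
ee_pos: [452.9, -228.3, 42.7]
ee_rot: [-180.0, -0.0, 11.0]
force: [-0.3, 0.2, 0.2]
gripper_width: 21.1
gripper_force: 0.0
```

Run:
```python
from h import *
s=sensors.state();print(s['gripper_width'],s['gripper_force'],s['ee_pos'])
f=viewer.grab_frame('scene')
cv2.imwrite('pics/z2.png',cv2.resize(f['img'][75:175,105:255,::-1],(780,520),interpolation=cv2.INTER_CUBIC))
print(proj(f,s['ee_pos']))
```

```text
21.106478403152828 0.0 [ 452.93826867 -228.26644829   42.7483363 ]
[191.3360057  117.13018242]
```

View pics/z2.png

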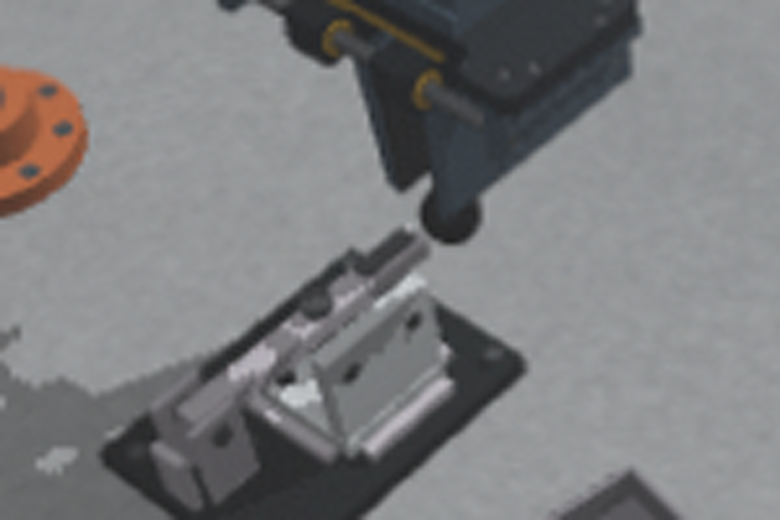

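The picture shows the near fingertip corner at crop (450,235), which is full pixel (191.5,120.2), in front of the knob. The knob has not moved. Width 21 with no force means the ball is not between the pads, so I'll check the geometry.

Run:
```python
from h import *
np.set_printoptions(precision=1,suppress=True)
s=sensors.state(); P=np.array(s['ee_pos']); Rm=rot(s['ee_rot'])
print(s['gripper_width'],s['gripper_force'],s['force'],env.finger_overhang)
f=viewer.grab_frame('scene')
def crop(p): return (proj(f,p)-[105,75])*5.2
for n,l in dict(tip=(0,0,14),A=(16,-23,14),A0=(16,-10.5,14),B=(-16,-23,14),B0=(-16,-10.5,14),Af=(16,23,14),Af0=(16,10.5,14)).items(): print(n,P+Rm@np.array(l),crop(P+Rm@np.array(l)))
for z in(29,40,50,60): print(z,at(f,(105+450/5.2,75+235/5.2),z),'knob',at(f,(191.6,115.8),z))
for k in([452,-228,48],[452,-228,34],[452,-228,62]): print('k',crop(k))
```

```text
20.676296961626747 0.0 [ 0.4 -0.9  0.2] 14.0
tip [ 452.9 -228.3   28.7] [453.  241.4]
A [ 464.3 -202.6   28.7] [465.3 284.9]
A0 [ 466.6 -214.9   28.7] [445.1 272.1]
B [ 432.8 -208.7   28.7] [514.3 244.1]
B0 [ 435.2 -221.    28.7] [494.2 231.8]
Af [ 473.  -247.8   28.7] [392.  238.6]
Af0 [ 470.7 -235.5   28.7] [411.6 251. ]
29 [ 451.8 -232.2   29. ] knob [ 443.3 -244.1   29. ]
40 [ 457.  -222.3   40. ] knob [ 448.6 -234.    40. ]
50 [ 461.7 -213.3   50. ] knob [ 453.5 -224.8   50. ]
60 [ 466.4 -204.3   60. ] knob [ 458.3 -215.6   60. ]
k [449.5 209.9]
k [453.5 232.4]
k [445.3 186.9]
```

Run:
```python
from h import *
np.set_printoptions(precision=1,suppress=True)
f=viewer.grab_frame('scene'); s=sensors.state(); print(s['ee_pos'],s['qpos'])
Rm=rot([180,0,11]); P=np.array([453.1,-228.3,80.85])
for x in(16,-16):
  for y in(-48.5,-35,35,48.5):
    for z in (14,-10): print(x,y,z,(proj(f,P+Rm@np.array([x,y,z]))-[105,75])*400/120)
g=cv2.imread('pics/z1.png')[:,:400]
cv2.imwrite('pics/z3.png',np.hstack([cv2.resize(g[0:200,150:400],(750,600)),]))
```

```text
[ 452.9 -228.2   42.7] [-28.   20.6 110.3   0.   49.2  50.9]
16 -48.5 14 [318.7 160.4]
16 -48.5 -10 [314.6 134.2]
16 -35 14 [303.9 151.3]
16 -35 -10 [299.5 125. ]
16 35 14 [230.1 105.8]
16 35 -10 [224.   79.3]
16 48.5 14 [216.4  97.4]
16 48.5 -10 [210.1  70.9]
-16 -48.5 14 [351.4 133.4]
-16 -48.5 -10 [348.1 107. ]
-16 -35 14 [336.6 124.6]
-16 -35 -10 [333.   98.2]
-16 35 14 [263.   80.7]
-16 35 -10 [257.8  54.2]
-16 48.5 14 [249.3  72.6]
-16 48.5 -10 [243.9  46. ]
```

View pics/z3.png

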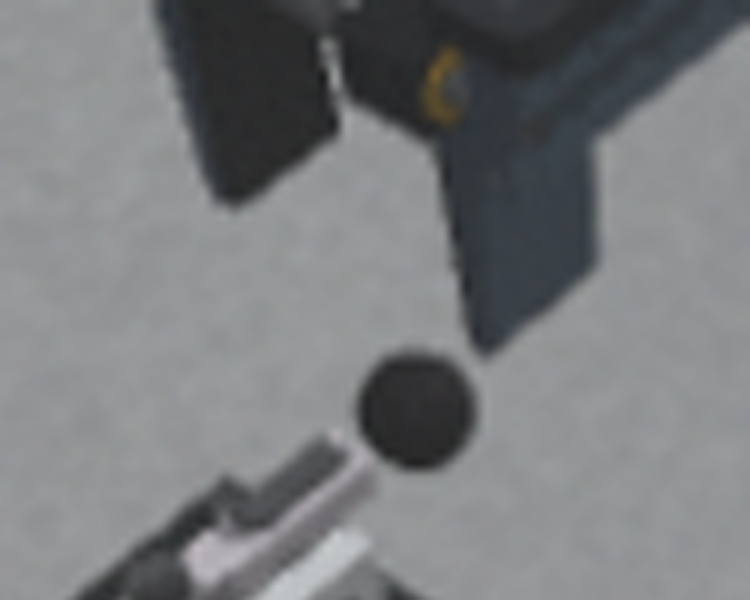

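The zoom shows the near fingertip corner at crop (312,118), against a predicted (319,160). The drawn fingers therefore sit about 35 mm off along z, or off horizontally. I'll overlay the predicted gripper geometry on both views and check the cameras against the robot's base.

Run:
```python
from h import *
np.set_printoptions(precision=1,suppress=True)
s=sensors.state(); P=np.array(s['ee_pos']); Rm=rot(s['ee_rot']); print(s['qpos'],P)
ims=[]
for n,r0,c0 in(('scene',20,125),('top',110,270)):
    f=viewer.grab_frame(n); k=400/140
    im=cv2.resize(f['img'][r0:r0+140,c0:c0+140,::-1],(400,400),interpolation=cv2.INTER_CUBIC)
    def q(l): return tuple(int(v) for v in (proj(f,P+Rm@np.array(l,float))-[c0,r0])*k)
    def quad(x,y0,y1,z,c): cv2.polylines(im,[np.array([q((-x,y0,z)),q((x,y0,z)),q((x,y1,z)),q((-x,y1,z))])],True,c,1)
    w=s['gripper_width']/2
    quad(38,-89,89,-65,(0,255,0)); quad(16,w,w+13.5,14,(0,0,255)); quad(16,-w-13.5,-w,14,(0,0,255)); 
    for z in(-65,-150): cv2.circle(im,q((0,0,z)),2,(0,255,255),-1)
    ims.append(im)
    if n=='scene': print([at(f,p,10) for p in((333,94),(398,131),(439,98))])
    else: print([at(f,p,10) for p in((198,361),(287,360))])
cv2.imwrite('pics/z4.png',np.hstack(ims))
```

```text
[-28.   20.6 110.3   0.   49.2  50.9] [ 452.9 -228.2   42.7]
[array([109. , -90.2,  10. ]), array([85.8, 99.2, 10. ]), array([-96.6,  98.6,  10. ])]
[array([100.1,  97.2,  10. ]), array([ 103.6, -101.5,   10. ])]
```

View pics/z4.png

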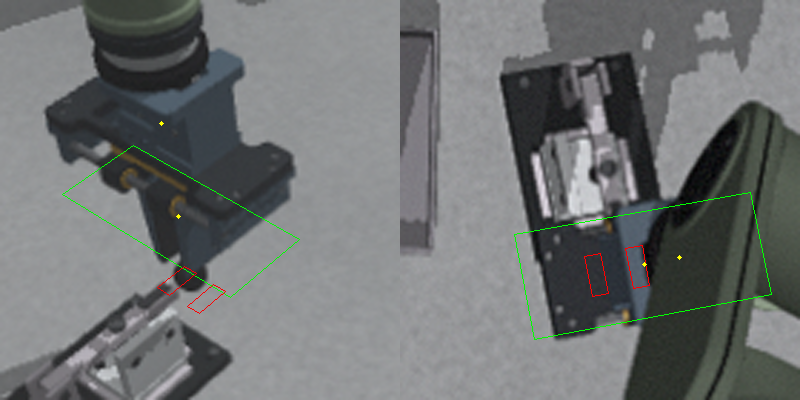

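In the overlay, the drawn gripper is clearly higher or further away than the predicted red fingertips, in both views. The base plate agrees with the origin. One larger crop will show which it is.

Run:
```python
from h import *
f=viewer.grab_frame('scene')
im=cv2.resize(f['img'][20:125,130:240,::-1],(770,588),interpolation=cv2.INTER_LANCZOS4)
im=cv2.convertScaleAbs(im,alpha=1.8,beta=20)
cv2.imwrite('pics/z5.png',im)
```

```text
(no output)
```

View pics/z5.png

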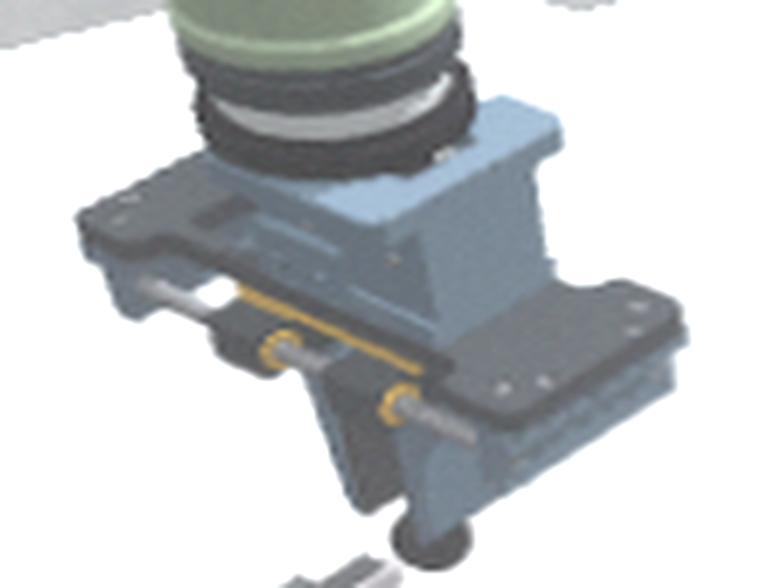

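Run:
```python
from h import *
from scipy.optimize import least_squares
np.set_printoptions(precision=1,suppress=True)
s=sensors.state(); P=np.array(s['ee_pos']); Rm=rot(s['ee_rot']); f=viewer.grab_frame('scene'); w=s['gripper_width']/2
L=[(-38,-89,-65),(38,-89,-65),(16,-w-13.5,14),(-16,-w-13.5,14),(16,w,14)]
O=np.array([(226.4,88.8),(202.9,107.5),(190.7,118),(197.9,111),(182.1,111.4)])
print('pred',np.array([proj(f,P+Rm@np.array(l)) for l in L])-O)
def pr(v,r=True):
    Q=R.from_rotvec(v[3:]).as_matrix()@Rm if r else Rm
    return np.array([proj(f,P+v[:3]+Q@np.array(l)) for l in L])-O
for r,n in((False,3),(True,6)):
    S=least_squares(lambda v:pr(v,r).ravel(),np.zeros(n)); print(S.x[:3],np.degrees(S.x[3:]),S.cost); print(pr(S.x,r))
```

```text
pred [[ 3.4 15. ]
 [ 2.7 16.5]
 [ 3.9 11.9]
 [ 6.1 11. ]
 [ 2.2 12. ]]
[ -4.8 -15.5  26.2] [] 9.812431471667006
[[-0.   0.8]
 [-1.3  2. ]
 [ 0.3 -0.9]
 [ 2.7 -1.6]
 [-1.5 -0.7]]
[-14.  -35.9   2.3] [ 1.8 -3.3  2.4] 3.9747152932360597
[[-0.6  0.6]
 [ 0.3 -0.3]
 [ 0.1 -0.4]
 [ 1.9 -0.5]
 [-1.7  0.6]]
```

The fit says the real gripper is about 30 mm higher than reported, which agrees with closing over the top of the ball without contact. I'll open, go down 20 mm (safe by either reading), close again and watch the force.

>>> step_arm(plan=[0,0,0,0,0,0,0,0,0,0,0,0,0,0,0,0,0,0,0,0,0,0,0,0,0,0,0,0,0,0], hand=6)

```text
time_s: 6.6
ee_pos: [452.9, -228.3, 42.7]
ee_rot: [-180.0, -0.0, 11.0]
force: [0.8, -0.8, 0.1]
gripper_width: 50.5
gripper_force: 0.0
```

>>> step_arm(plan=[0,0,0,0,0,0,0,0,0.5,0,0,0,0,0,0.5,0,0,0,0,0,0.5,0,0,0,0,0,0.5,0,0,0])

```text
time_s: 7.02
ee_pos: [452.7, -228.1, 22.0]
ee_rot: [-180.0, 0.0, 11.0]
force: [-0.1, -0.0, 0.2]
gripper_width: 60.1
gripper_force: 0.0
```

>>> step_arm(plan=[0,0,0,0,0,0,0,0,0,0,0,0,0,0,0,0,0,0,0,0,0,0,0,0,0,0,0,0,0,0], hand=2.4)

```text
time_s: 7.43
ee_pos: [453.2, -228.4, 23.0]
ee_rot: [180.0, -0.0, 11.0]
force: [-0.5, -3.0, -0.5]
gripper_width: 29.4
gripper_force: 2.2
```

>>> step_arm(plan=[0,0,0,0,0,0,0,0,0,0,0,0])

```text
time_s: 7.6
ee_pos: [453.5, -229.5, 23.0]
ee_rot: [179.9, -0.0, 11.1]
force: [-0.8, -4.5, -0.7]
gripper_width: 27.0
gripper_force: 8.0
```

The ball is gripped at 27 mm, and the lateral force shows the knob slightly toward -y. I'll recentre by +3 mm in tool y, go 7 mm deeper, and grip more firmly.

>>> step_arm(plan=[0,0,0,0,0,0,0,0.3,0,0,0,0,0,0,0.4,0,0,0,0,0,0.3,0,0,0,0,0,0,0,0,0], hand=4.5)

```text
time_s: 8.02
ee_pos: [452.9, -230.6, 14.9]
ee_rot: [-179.9, 0.1, 11.0]
force: [-0.7, -0.4, -0.5]
gripper_width: 44.9
gripper_force: 0.0
```

>>> step_arm(plan=[0,0,0,0,0,0,0,0,0,0,0,0,0,0,0,0,0,0,0,0,0,0,0,0], hand=2.0, newtons=14)

```text
time_s: 8.35
ee_pos: [453.1, -229.6, 15.6]
ee_rot: [-179.8, 0.0, 10.9]
force: [1.1, 4.5, 0.1]
gripper_width: 26.5
gripper_force: 14.0
```

>>> step_arm(plan=[0,0,0,0,0,0,0,0,0,0,0,0])

```text
time_s: 8.52
ee_pos: [453.1, -229.7, 15.6]
ee_rot: [-179.8, 0.0, 10.9]
force: [0.2, 5.2, 0.7]
gripper_width: 26.9
gripper_force: 14.0
```

The forces now bracket the centre at a reading of y ≈ -229.6. I'll start the arc with the first 20° as a check.

>>> step_arm(plan=[0,-0.15,0,0,0,0,0.06,0,-1.31,0,0,0,0.17,0,-1.3,0,0,0,0.28,0,-1.28,0,0,0,0.39,0,-1.25,0,0,0])

```text
time_s: 8.93
ee_pos: [461.8, -227.9, 67.5]
ee_rot: [-180.0, 0.0, 11.0]
force: [0.8, 1.7, -2.7]
gripper_width: 27.1
gripper_force: 14.0
```

Run:
```python
from h import *
f=viewer.grab_frame('scene'); s=sensors.state(); print(s['ee_pos'],s['force'],s['gripper_width'],s['gripper_force'])
cv2.imwrite('pics/z6.png',cv2.resize(f['img'][30:160,110:240,::-1],(580,580),interpolation=cv2.INTER_CUBIC))
```

```text
[ 462.71434825 -227.7662827    69.58835016] [-2.8159464   2.9371823   0.41180765] 26.63207273605371 13.999645113945007
```

View pics/z6.png

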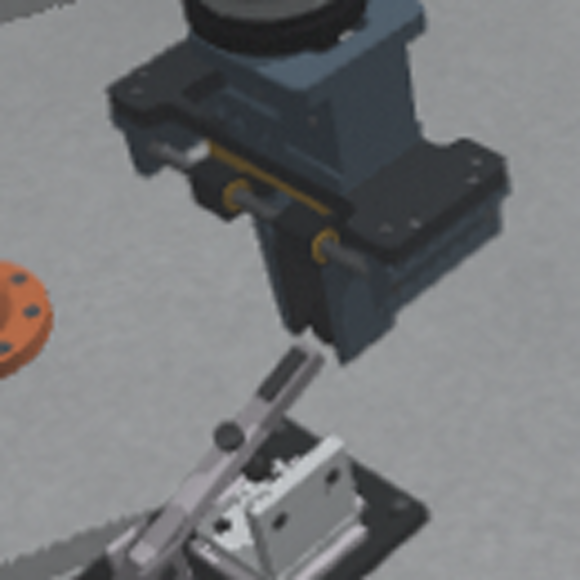

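The knob is held between the fingers at about (320,340) in the crop and the clamp arm is lifting. I'll continue the arc to 112°.

>>> step_arm(plan=[0.5,0,-1.21,0,0,0,0.6,0,-1.16,0,0,0,0.7,0,-1.1,0,0,0,0.8,0,-1.04,0,0,0,0.88,0,-0.97,0,0,0])

```text
time_s: 9.4
ee_pos: [495.4, -221.2, 121.8]
ee_rot: [-180.0, 0.1, 11.0]
force: [-0.5, 1.1, -1.6]
gripper_width: 26.7
gripper_force: 14.0
```

>>> step_arm(plan=[0.97,0,-0.88,0,0,0,1.04,0,-0.8,0,0,0,1.1,0,-0.7,0,0,0,1.16,0,-0.6,0,0,0,1.21,0,-0.5,0,0,0])

```text
time_s: 9.82
ee_pos: [549.3, -210.4, 156.9]
ee_rot: [-179.9, 0.1, 11.0]
force: [-2.1, 1.7, 1.4]
gripper_width: 26.6
gripper_force: 14.0
```

>>> step_arm(plan=[1.25,0,-0.39,0,0,0,1.28,0,-0.28,0,0,0,1.3,0,-0.17,0,0,0,1.31,0,-0.06,0,0,0])

```text
time_s: 10.15
ee_pos: [600.8, -200.2, 166.2]
ee_rot: [-179.9, -0.0, 11.0]
force: [-0.5, 3.2, 1.5]
gripper_width: 26.9
gripper_force: 14.0
```

>>> step_arm(plan=[1.31,0,0.06,0,0,0,1.3,0,0.17,0,0,0,1.28,0,0.28,0,0,0,1.25,0,0.39,0,0,0,0.49,0,0.19,0,0,0])

```text
time_s: 10.57
ee_pos: [658.0, -188.8, 154.5]
ee_rot: [-179.9, -0.2, 11.1]
force: [1.3, 5.9, 4.1]
gripper_width: 27.1
gripper_force: 14.0
```

>>> step_arm(plan=[0,0,0,0,0,0,0,0,0,0,0,0])

```text
time_s: 10.73
ee_pos: [657.2, -188.9, 154.8]
ee_rot: [-179.9, -0.1, 11.1]
force: [1.6, 4.9, 3.3]
gripper_width: 27.0
gripper_force: 14.0
```

Run:
```python
from h import *
np.set_printoptions(precision=1,suppress=True)
print(sensors.state()['force'],sensors.state()['ee_pos'])
for n in('scene','top'):
    f=viewer.grab_frame(n); print(n)
    for t,z in(('bracket',12),('clamp_knob',189)):
        for r in viewer.pinpoint(t,f)[:3]: print(t,np.array(r['location']),round(r['score'],2),at(f,r['location'],z))
```

```text
[1.6 4.9 3.3] [ 657.2 -188.9  154.8]
scene
bracket [169.7 147.8] 0.86 [ 532.4 -207.9   12. ]
clamp_knob [ 98.8 128.4] 0.72 [ 660.9 -177.7  189. ]
top
bracket [333.6 173. ] 0.64 [ 526.3 -203.9   12. ]
```

The knob is at about 112° by geometry. I'll release, lift clear, move aside and look at the fixture.

>>> step_arm(plan=[0,0,0,0,0,0,0,0,0,0,0,0,0,0,0,0,0,0,0,0,0,0,0,0], hand=5.5)

```text
time_s: 11.37
ee_pos: [655.5, -191.0, 154.3]
ee_rot: [180.0, 0.0, 11.0]
force: [0.6, 0.9, -0.6]
gripper_width: 50.9
gripper_force: 0.0
```

>>> step_arm(plan=[0,0,-1.5,0,0,0,0,0,-2.5,0,0,0,0,0,-3,0,0,0,0,0,-3,0,0,0,0,0,0,0,0,0])

```text
time_s: 11.78
ee_pos: [658.4, -191.7, 262.0]
ee_rot: [179.6, -0.6, 11.0]
force: [0.4, 1.1, 0.8]
gripper_width: 54.9
gripper_force: 0.0
```

>>> step_arm(plan=[-2.5,2.8,0,0,0,0,-2.5,2.8,0,0,0,0,-2.5,2.8,0,0,0,0,-2.5,2.8,0,0,0,0,-2.5,2.8,0,0,0,0])

```text
time_s: 12.2
ee_pos: [558.5, -353.2, 254.3]
ee_rot: [180.0, 0.0, 11.0]
force: [0.8, -0.9, 0.3]
gripper_width: 55.6
gripper_force: 0.0
```

Run:
```python
from h import *
np.set_printoptions(precision=1,suppress=True)
print(sensors.state()['ee_pos'])
ims=[]
for n,r0,c0 in(('scene',100,95),('top',110,290)):
    f=viewer.grab_frame(n); print(n)
    for t,z in(('bracket',12),('clamp_knob',187)):
        for r in viewer.pinpoint(t,f)[:2]: print(t,np.array(r['location']),round(r['score'],2),at(f,r['location'],z))
    ims.append(cv2.resize(f['img'][r0:r0+100,c0:c0+100,::-1],(400,400),interpolation=cv2.INTER_CUBIC))
cv2.imwrite('pics/z7.png',np.hstack(ims))
```

```text
[ 558.5 -353.2  254.3]
scene
bracket [169.7 150.4] 0.79 [ 536.7 -201.4   12. ]
clamp_knob [ 96.9 132.6] 0.77 [ 667.6 -173.   187. ]
top
bracket [332.  172.9] 0.93 [ 526.4 -200.2   12. ]
bracket [341.4  93.6] 0.54 [ 714.1 -224.1   12. ]
clamp_knob [344.2  94.8] 0.97 [ 655.2 -186.9  187. ]
```

View pics/z7.png

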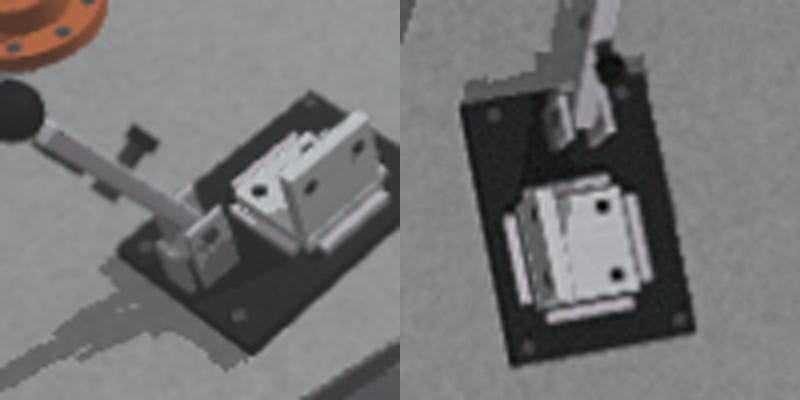

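The clamp stands open by itself. In the scene crop the upright leg's top centre is at (328,152). In the top crop it is near (559,248), and the nest centre is at (581,247). I'll convert these to positions.

Run:
```python
from h import *
np.set_printoptions(precision=1,suppress=True)
y=np.radians(11);ux=np.array([np.cos(y),np.sin(y),0]);uy=np.array([-np.sin(y),np.cos(y),0])
k=np.array([452.3,-229.5,0])
def fx(p): d=p-k; return np.array([d@ux,d@uy])
s=viewer.grab_frame('scene');t=viewer.grab_frame('top')
for n,p in(('leg scene',at(s,(95+328/4,100+152/4),72)),('leg top',at(t,(290+159/4,110+248/4),72)),('nest top',at(t,(290+181/4,110+247/4),18)),('net s',at(s,(169.7,150.4),12)),('net t',at(t,(332,172.9),12))): print(n,p,fx(p))
print('tri',tri(s,(177,138),t,(329.75,172)))
E=lambda a,b:print(a,np.degrees(np.arctan2((b)[1],(b)[0])))
c=lambda x,y:at(t,(290+(x-400)/4,110+y/4),18)
E('lipL',c(510,215)-c(525,303));E('lipR',c(632,195)-c(648,280))
for n,f in(('scene',s),('top',t)):
    for nm in('tray','other_knob'): print(n,nm,[at(f,r['location'],0 if nm=='tray' else 48) for r in viewer.pinpoint(nm,f)[:1]])
c=lambda x,y:at(t,(x,y),22)
print('tray rim',np.mean([c(213,120),c(283,120),c(284,197),c(211,197)],0))
```

```text
leg scene [ 525.6 -170.4   72. ] [83.2 44. ]
leg top [ 520.4 -182.1   72. ] [75.8 33.5]
nest top [ 528.4 -206.4   18. ] [79.1  8.2]
net s [ 536.7 -201.4   12. ] [88.2 11.5]
net t [ 526.4 -200.2   12. ] [78.4 14.6]
tri (array([ 521.1, -184.3,   57.4]), np.float64(3.083961122879352))
lipL 9.702665781317624
lipR 10.376741822265448
scene tray [array([560. ,  -7.4,  -0. ])]
scene other_knob [array([463.7, 236.3,  48. ])]
top tray [array([556.7,  -3.9,   0. ])]
top other_knob [array([463.5, 239. ,  48. ])]
tray rim [555.1  -7.1  22. ]
```

Results agree: the leg centre is about (524,-182) and the bracket sits about 8 mm to the +y side of the arm axis. I'll move above the leg and descend, slowly at the end.

>>> step_arm(plan=[0,-3.5,0,0,0,0,0,-3.5,0,0,0,0,0,-3.5,0,0,0,0,0,-3.5,0,0,0,0,0,-3.5,0,0,0,0])

```text
time_s: 13.22
ee_pos: [525.9, -178.0, 254.9]
ee_rot: [-180.0, -0.0, 11.0]
force: [1.0, -0.5, -0.1]
gripper_width: 54.8
gripper_force: 0.0
```

>>> step_arm(plan=[0,0,3.5,0,0,0,0,0,4,0,0,0,0,0,4,0,0,0,0,0,4,0,0,0,0,0,3.3,0,0,0])

```text
time_s: 13.63
ee_pos: [525.5, -178.9, 64.6]
ee_rot: [-180.0, 0.1, 11.1]
force: [0.1, -0.9, -0.6]
gripper_width: 54.9
gripper_force: 0.0
```

>>> step_arm(plan=[0,0,1,0,0,0,0,0,1,0,0,0,0,0,0.6,0,0,0,0,0,0,0,0,0])

```text
time_s: 13.97
ee_pos: [527.1, -180.0, 41.2]
ee_rot: [180.0, -0.1, 11.0]
force: [0.4, 0.3, 0.2]
gripper_width: 55.2
gripper_force: 0.0
```

>>> step_arm(plan=[0,0,0.6,0,0,0,0,0,0.5,0,0,0,0,0,0,0,0,0])

```text
time_s: 14.22
ee_pos: [526.4, -179.9, 29.9]
ee_rot: [180.0, -0.0, 11.0]
force: [-1.3, 0.7, -0.9]
gripper_width: 55.0
gripper_force: 0.0
```

>>> step_arm(plan=[0,0,0.5,0,0,0,0,0,0.4,0,0,0,0,0,0,0,0,0])

```text
time_s: 14.47
ee_pos: [525.8, -179.7, 20.1]
ee_rot: [-180.0, 0.1, 11.0]
force: [-0.3, 0.4, -0.2]
gripper_width: 54.7
gripper_force: 0.0
```

>>> step_arm(plan=[0,0,0,0,0,0,0,0,0,0,0,0,0,0,0,0,0,0,0,0,0,0,0,0,0,0,0,0,0,0], hand=1.5, newtons=4)

```text
time_s: 14.88
ee_pos: [526.5, -179.9, 21.0]
ee_rot: [180.0, -0.0, 11.0]
force: [-0.4, -0.2, -0.3]
gripper_width: 24.6
gripper_force: 0.0
```

>>> step_arm(plan=[0,0,0,0,0,0,0,0,0,0,0,0])

```text
time_s: 15.05
ee_pos: [526.4, -179.8, 20.9]
ee_rot: [-180.0, -0.0, 11.0]
force: [-0.8, 1.3, 0.3]
gripper_width: 15.1
gripper_force: 0.0
```

>>> step_arm(plan=[0,0,0,0,0,0,0,0,0,0,0,0,0,0,0,0,0,0], hand=0.6, newtons=4)

```text
time_s: 15.3
ee_pos: [526.4, -179.8, 20.9]
ee_rot: [-180.0, -0.0, 11.0]
force: [-0.3, -0.3, 1.1]
gripper_width: 10.0
gripper_force: 4.0
```

Gripped at 10.0 mm and centred. I'll firm up to 35 N and lift.

>>> step_arm(plan=[0,0,0,0,0,0,0,0,0,0,0,0,0,0,-0.3,0,0,0,0,0,-0.7,0,0,0,0,0,-1,0,0,0], hand=0.6, newtons=35)

```text
time_s: 15.72
ee_pos: [525.5, -179.6, 40.6]
ee_rot: [-179.9, 0.1, 11.0]
force: [0.2, 0.6, -2.0]
gripper_width: 10.0
gripper_force: 35.0
```

>>> step_arm(plan=[0,0,-1.5,0,0,0,0,0,-2,0,0,0,0,0,-2,0,0,0,0,0,-1.5,0,0,0,0,0,-1,0,0,0])

```text
time_s: 16.13
ee_pos: [527.3, -180.2, 123.6]
ee_rot: [179.9, -0.2, 11.0]
force: [-0.5, 0.5, -1.8]
gripper_width: 9.9
gripper_force: 35.0
```

Run:
```python
from h import *
np.set_printoptions(precision=1,suppress=True)
s=sensors.state();print(s['ee_pos'],s['force'],s['torque'],s['gripper_width'],s['gripper_force'])
for n in('scene','top'):
    f=viewer.grab_frame(n)
    for t,z in(('bracket',112),('clamp_knob',187)):
        for r in viewer.pinpoint(t,f)[:2]: print(n,t,np.array(r['location']),round(r['score'],2),at(f,r['location'],z))
    print('pred',proj(f,[531,-204,112]))
```

```text
[ 527.3 -180.2  123.6] [-0.5  0.5 -1.8] [-0.   0.2  0. ] 9.893032745796873 34.999473094940186
scene bracket [159.9 115.7] 0.93 [ 533.2 -211.   112. ]
scene clamp_knob [ 99.  129.3] 0.81 [ 661.2 -177.7  187. ]
pred [162.6 117. ]
top clamp_knob [341.2  93.5] 0.55 [ 657.5 -181.   187. ]
pred [344.3 164.6]
```

The bracket is in hand (about 1.8 N) and the clamp is still open. I'll carry it over the tray and descend.

>>> step_arm(plan=[0.6,-1.8,0,0,0,0,1.2,-3.7,0,0,0,0,1.2,-3.7,0,0,0,0,1.2,-3.7,0,0,0,0,1.2,-3.7,0,0,0,0])

```text
time_s: 16.85
ee_pos: [546.9, -5.1, 119.7]
ee_rot: [-180.0, 0.1, 11.0]
force: [1.0, 0.2, -2.1]
gripper_width: 9.8
gripper_force: 35.0
```

>>> step_arm(plan=[0.8,-2.2,0,0,0,0,0,0,1,0,0,0,0,0,2,0,0,0,0,0,2,0,0,0,0,0,1,0,0,0])

```text
time_s: 17.27
ee_pos: [548.8, 16.2, 57.5]
ee_rot: [-180.0, 0.3, 11.0]
force: [-0.3, -0.9, -2.4]
gripper_width: 9.8
gripper_force: 35.0
```

Run:
```python
from h import *
np.set_printoptions(precision=1,suppress=True)
s=sensors.state();print(s['ee_pos'],s['force'],s['gripper_width'])
for n in('scene','top'):
    f=viewer.grab_frame(n)
    for t,z in(('bracket',51),('tray',0)):
        for r in viewer.pinpoint(t,f)[:1]: print(n,t,np.array(r['location']),round(r['score'],2),at(f,r['location'],z))
```

```text
[548.8  16.2  57.5] [-0.3 -0.9 -2.4] 9.780657737150127
scene tray [213.6 212.9] 0.55 [556.  -11.7  -0. ]
top bracket [248.7 159.5] 0.44 [547.3  -8.5  51. ]
```

>>> step_arm(plan=[0,0,1.5,0,0,0,0,0,1.5,0,0,0,0,0,1,0,0,0,0,0,0,0,0,0])

```text
time_s: 17.9
ee_pos: [550.1, 16.4, 19.6]
ee_rot: [-180.0, 0.2, 11.0]
force: [0.2, 0.8, -1.5]
gripper_width: 9.8
gripper_force: 35.0
```

>>> step_arm(plan=[0,0,0.2,0,0,0,0,0,0.2,0,0,0,0,0,0.1,0,0,0,0,0,0,0,0,0])

```text
time_s: 18.23
ee_pos: [551.6, 16.6, 16.3]
ee_rot: [180.0, -0.1, 11.0]
force: [0.8, -0.3, -3.0]
gripper_width: 9.3
gripper_force: 35.0
```

>>> step_arm(plan=[0,0,0.1,0,0,0,0,0,0.1,0,0,0,0,0,0,0,0,0])

```text
time_s: 18.48
ee_pos: [551.2, 16.6, 13.8]
ee_rot: [-180.0, -0.0, 11.0]
force: [-0.4, -0.4, -1.9]
gripper_width: 9.6
gripper_force: 35.0
```

>>> step_arm(plan=[0,0,0.1,0,0,0,0,0,0.05,0,0,0,0,0,0,0,0,0])

```text
time_s: 18.73
ee_pos: [551.5, 16.6, 12.9]
ee_rot: [180.0, -0.0, 11.0]
force: [-1.1, -0.5, 2.3]
gripper_width: 10.0
gripper_force: 35.0
```

>>> step_arm(plan=[0,0,0.1,0,0,0,0,0,0,0,0,0,0,0,0,0,0,0])

```text
time_s: 18.98
ee_pos: [551.6, 16.6, 12.8]
ee_rot: [180.0, -0.1, 11.0]
force: [-2.6, 0.5, 10.4]
gripper_width: 10.0
gripper_force: 35.0
```

It touched down at 12.8, where 12.9 was predicted. I'll ease off slightly, release, and rise.

>>> step_arm(plan=[0,0,-0.1,0,0,0,0,0,0,0,0,0])

```text
time_s: 19.15
ee_pos: [551.5, 16.6, 12.9]
ee_rot: [180.0, -0.1, 11.0]
force: [-1.5, -0.4, 3.6]
gripper_width: 10.2
gripper_force: 35.0
```

>>> step_arm(plan=[0,0,0,0,0,0,0,0,0,0,0,0,0,0,0,0,0,0,0,0,0,0,0,0,0,0,0,0,0,0], hand=4)

```text
time_s: 19.57
ee_pos: [551.2, 16.5, 12.1]
ee_rot: [-180.0, 0.0, 11.0]
force: [-0.2, -0.1, 0.0]
gripper_width: 39.0
gripper_force: 0.0
```

>>> step_arm(plan=[0,0,-1,0,0,0,0,0,-2,0,0,0,0,0,-3,0,0,0,0,0,-4,0,0,0,0,0,-4,0,0,0])

```text
time_s: 19.98
ee_pos: [550.5, 16.5, 154.0]
ee_rot: [-180.0, 0.1, 11.0]
force: [0.6, -0.3, 0.3]
gripper_width: 40.2
gripper_force: 0.0
```

>>> step_arm(plan=[-3,0,0,0,0,0,-4,0,0,0,0,0,-4,0,0,0,0,0,-3,0,0,0,0,0,0,0,0,0,0,0])

```text
time_s: 20.4
ee_pos: [407.3, -10.7, 152.6]
ee_rot: [-180.0, 0.3, 11.0]
force: [-1.0, -0.4, 0.8]
gripper_width: 40.1
gripper_force: 0.0
```

Run:
```python
from h import *
np.set_printoptions(precision=1,suppress=True)
s=sensors.state();print(s['ee_pos'],s['force'],s['time_s'])
for n in('scene','top'):
    f=viewer.grab_frame(n); cv2.imwrite(f'pics/end_{n}.png',f['img'][...,::-1])
    for t,z in(('bracket',4),('tray',0),('clamp_knob',187),('other_knob',48)):
        for r in viewer.pinpoint(t,f)[:1]: print(n,t,np.array(r['location']),round(r['score'],2),at(f,r['location'],z))
    print('pred',proj(f,[556,-8,4]))
```

```text
[407.3 -10.7 152.6] [-1.  -0.4  0.8] 20.4
scene bracket [214.  212.3] 0.76 [555.6 -10.2   4. ]
scene tray [211.6 213.5] 0.68 [560.  -13.2   0. ]
scene clamp_knob [ 99.6 131.1] 0.87 [ 662.4 -173.1  187. ]
scene other_knob [339.7 264.4] 0.86 [465.2 239.2  48. ]
pred [214.5 213.1]
top bracket [247.4 160.2] 0.79 [553.1  -6.6   4. ]
top tray [249.4 161.8] 0.57 [550.1 -11.3   0. ]
top clamp_knob [345.4  91.6] 0.96 [ 661.6 -189.3  187. ]
top other_knob [130.1 195.3] 0.93 [465.1 248.1  48. ]
pred [248. 159.]
```

Both views put the bracket where predicted, on the tray floor. The bracket clamp is still open and the gear clamp is unmoved. I'll hand it in.

>>> step_arm(plan=[0,0,0,0,0,0,0,0,0,0,0,0,0,0,0,0,0,0])

```text
time_s: 21.15
ee_pos: [413.9, -10.2, 152.2]
ee_rot: [-180.0, 0.0, 11.0]
force: [-0.2, 0.7, 0.5]
gripper_width: 40.0
gripper_force: 0.0
```

```bash
python3 -c "
from workcell import env
print(env.job_done())"
```

```text
the job is handed in; nothing more can be done
None
```

I handed the job in at about 21 s: the bracket's clamp stays open by itself, the bracket was set down by touch on its flat leg in the tray (placement checked only with the networks, as all 10 picture views were used), and the gear clamp was not touched.

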